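# Swing the bench magnifier over the flea comb and clamp it

### The job

The bench magnifier's boom is clamped over the empty dish. With a fingertip push the clamping lever on top of its post anticlockwise (seen from above) to the end of its travel, push the boom round until the flea comb's row of teeth lies under the middle of the lens, then push the lever back clockwise as far as it will go so that the boom is clamped again. Pick nothing up, leave the comb and the other things lying where they are, and keep off the glass.

Things in the scene. Friction and masses are not known exactly. Their poses are not given: they have to be found in the camera images.
- pivot (a point): Upright pivot axis of the bench magnifier, at boom height, 200 mm up. The stand is fixed: base 150 mm across, 18 mm high, post 22 mm thick, on it the boom's hub (64 mm across, heights 187 to 213 mm), above that on the same axis the clamping lever's hub (24 mm across, top at 253 mm); behind the hub, on +x, a clamp housing reaching 60 mm out, top at 216 mm. z up; the boom points along -x at joint 0.
- boom (a joint): Swing of the boom about the upright pivot axis, rad, anticlockwise seen from above, 0 = along the stand's -x, range -1.75 to 1.75. With the lever loose it turns against a light friction of about 0.22 N m and stays where it is left; with the lever tight a brake holds it against about 2.3 N m (some 18 N at 124 mm), giving a few hundredths of a rad.
- boom_rod (a point): Point on the axis of the boom's rod, 124 mm from the pivot axis, 200 mm above the bench: a good place to push. The rod is round steel, 14 mm thick, bare from 32 to 151 mm from the pivot axis; from 151 to 171 mm follows a black block 22 mm wide and 18 mm high, then the ring of the head.
- lens_center (a point): Middle of the magnifier's lens, on the boom, 225 mm from the pivot axis and 200 mm above the bench. Round it runs the white ring of the head, 120 mm across outside, 100 mm inside, heights 189 to 211 mm. In it sits the clear round glass, 8 mm thick, not to be touched; the ring's outside may be pushed.
- clamp (a joint): Turn of the clamping lever, rad, anticlockwise from above: 0 = tight, at its stop; 1.4 = fully loose, at its other stop. The brake eases as it turns and lets the boom go at about 0.9. The lever stays where it is left; it takes up to about 0.65 N m to turn (about 12 N at 52 mm from the axis).
- lever_end (a point): Centre of the 16 mm ball at the end of the black clamping lever, 62 mm from the pivot axis, 256 mm above the bench. The lever's arm is a straight rod, 12 mm thick, from its hub on the pivot axis out to this ball; its axis is 252 mm high at 30 mm from the pivot axis. It passes above the boom, whose rod has its top at 207 mm.
- comb: Flea comb, flat, green plastic, 130 mm long, 62 mm wide, 11 mm high, lying loose on the bench. Its row of fine steel teeth is 56 mm wide (along the comb's y) and 24 mm long, the teeth pointing to the comb's +x, the handle to its -x. Origin: the middle of the row of teeth, on the bench.
- dish: Empty white ceramic dish, 110 mm across, 32 mm high; origin at the centre of its underside. Not to be moved.
- deshedder: Aluminium deshedding tool lying on the bench: round handle 21 mm thick, head 64 mm wide, 135 mm long in all; origin under the head, handle to -x. Not to be moved.
- brush: Pink silicone massage brush, oval 122 by 62 mm, 26 mm high with its stubs up; origin under it. Not to be moved.
- clippers: Plier-like steel nail clippers with grey grips, 145 mm long, 56 mm wide, 14 mm high; origin near the jaws, grips to -x. Not to be moved.
- caddy: Lacquered wooden caddy with a hinged flap lid, shut, 170 by 230 mm, about 115 mm high plus a small brass knob; fixed; origin under its middle. To be kept clear of.
- spray: White upright bottle, 60 mm across, 165 mm high; origin at the centre of its underside. Not to be moved.
- balm: Low amber jar with an aluminium cap, 64 mm across, 45 mm high; origin at the centre of its underside. Not to be moved.
Mind the look-alikes: they are no part of the job. Of the things like the comb, leave any that is purple or yellow; of the rest the smaller one is meant.

How it is judged:
By the outcome, as a careful person would: the job done as asked, in the order asked, and still so for the second after the job is handed in, with the robot touching nothing.
It also fails if it takes over 72 s, if anything falls off the work surface, if the arm or the gripper's body presses on something with over 40 N, if the wrist force passes 120 N, or if a joint passes its speed limit or range.

### The arm

A 7-joint arm with a two-finger parallel gripper is mounted at the origin on the work surface. World frame = base frame: x ahead of the robot, y to its left, z up, the work surface at z = 0. Lengths are in m, angles in rad, forces in N, time in s.
With the tool pointing down it reaches from about 0.35 to 0.9 m from the base axis. Payload 19.9 kg.
Tool frame: the origin (TCP) lies between the finger pads; the fingertips stand 11 mm ahead of it and the grasp point (between the pads) lies 8 mm behind it (arm.tips_ahead is the distance from the TCP to the fingertips, in m); z points along the fingers, y is the line along which they close (so a half turn about z gives the same grasp; the last joint's range is limited). The gripper opens to 94 mm and grips with 3 to 60 N. Pads are 16 mm wide; open, the fingers measure 119 mm over their backs; the gripper's body (75 mm by 177 mm) begins 78 mm behind the grasp point.
Start: joints at [-1.232, 0.417, -0.01, 1.614, 0.005, 1.111, -0.053], TCP at [0.232, 0.58, 0.216] pointing down, gripper open.
Joint ranges: [-2.81, 2.81], [-0.39, 2.02], [-1.27, 1.25], [0.06, 2.57], [-1.19, 4.33], [0.19, 2], [-2.82, 2.82]. Speed limits (rad/s): [1.89, 1.89, 2.39, 2.39, 3.01, 3.01, 3.01].

### API

Orientations are given as a unit quaternion [w, x, y, z].
In Python, from cell import arm, vision, order gives the robot as it stands.
- The arm moves only by the tool send_rows, never from a script. Its argument "plan" is text: rows parted by semicolons, each of 7 numbers parted by spaces: the turn, a rotation vector about the world's x, y, z in rad, then the shift along the world's x, y, z in cm, then the closure, from 0 (fully open) to 1 (shut). In form: ax ay az x y z jaw; .... A call has 1 to 5 rows; each row shifts and turns the commanded pose from where the row before left it; what a row does not reach is not made up. A row lasts 1/8 s, in which the tool goes at most 62.5 mm and 10.7 degrees, less where a joint would pass 70% of its speed; a pose out of reach is approached as far as the arm can. A call is refused whole if a number of a shift passes 6.25 or a number of a turn 0.188, either way. A call with a gripper value outside its range is refused whole. The fingers move at their own pace and stop on an object; "grip_force" is the grip in N (left out, the last holds). Time passes only in rows, so rows that do not move let the fingers close. It gives the time, the measured TCP pose, the force, the opening and the grip force at its end, in the units of the state.
- arm.get_obs(): the state, without advancing time (a new reading comes with each control period).
- vision.snapshot(name): name is "scene" or "top"; returns a dict with "img" (420x560x3 uint8, blue, green, red), "K" (3x3 intrinsics, pixels), "R" (3x3) and "t" (3): a world point X has camera coordinates R X + t. Camera axes: x right, y down, z forward; pixel columns grow to the right and rows downward; lengths in m; the calibration is good to about 2 mm. A picture is of the moment at which its call begins. There is no depth.
- order.hand_in(): hands the job in; it is judged then, once.
Trained networks look in the newest picture that a camera, given by its name, has taken for a name from the list of things; names that differ only in an ending like _2 or _b are one class to them, and where a whole thing is asked for, a point or a joint stands for the part that bears it (a point fixed in the world has none). Each returns a list of dicts, best first, with "confidence" (0 to 1); they miss things now and then, are a little off and sometimes report something else, mostly with a low value. They report only what shows in the picture. A call takes as long as a camera call. They do not tell look-alikes from the thing itself.
- vision.search_frame(camera, thing): "xyz" ([x, y, z] in m, in the coordinates of the camera as it stood for that picture, good to about 4 mm: the middle of the surface that is visible of it).
- vision.pinpoint(camera, thing): "xyz" ([x, y, z] in m, in the coordinates of the camera as it stood for that picture, good to about 4 mm: a listed point, or the origin of a listed thing).
The state is a dict: "clock": time; "joint_pos": joint angles; "joint_velocities": joint speeds; "joint_torque": joint torques, N m; "position": TCP position; "eef_rot": TCP orientation; "contact_force": force on the tool from outside, world axes, zero at the start; "ft_torque": the same for the moment, N m; "opening": finger opening in m; "grasp_force": force on a finger pad.
Only numpy, scipy, OpenCV 4.12 (cv2) and the standard library are available. Lean on these libraries where they do the work, as an engineer would, in place of code of your own. Each camera call takes 0.05 s, during which the arm holds its last target. There are 200 camera calls.

## Working session

There is one attempt and no reset: what is moved stays moved. The work goes in short steps, Python scripts to look and compute and a tool call to move; the robot and the scene stay as the last step left them, time stands still between calls to the robot, and variables do not carry over. Pictures are saved under pics/ and viewed, at most 10 in all, crops included, and the job is handed in when it is done.

Besides the shell and the picture viewer there is one more tool, called after ">>>" by a JSON object that holds its "method" and its "body", one argument or row to a line. send_rows: Moves the arm, as the interface text tells. Its arguments: {"type":"object","properties":{"plan":{"type":"string"},"grip_force":{"type":"number"}},"required":["plan"]}

```bash
mkdir -p pics; cat > h.py <<'E'
from cell import arm, vision, order
import numpy as np, cv2
def snap(cam,name=None):
    s=vision.snapshot(cam)
    if name: cv2.imwrite('pics/'+name+'.png',s['img'])
    return s
def w(s,p): return np.array(s['R']).T@(np.array(p)-np.array(s['t']).ravel())
def px(s,X):
    c=np.array(s['R'])@np.array(X)+np.array(s['t']).ravel(); q=np.array(s['K'])@c; return (q[:2]/q[2]).round().astype(int)
def ray(s,uv,z):
    R=np.array(s['R']);t=np.array(s['t']).ravel();o=-R.T@t
    d=R.T@np.linalg.inv(np.array(s['K']))@np.array([uv[0],uv[1],1.]); return o+d*(z-o[2])/d[2]
E
python3 - <<'E'
from h import *
np.set_printoptions(precision=4,suppress=True)
for cam in ("scene","top"):
    s=snap(cam,cam+'0')
    for th in "pivot boom_rod lens_center lever_end comb dish caddy spray clippers deshedder brush balm".split():
        for r in vision.pinpoint(cam,th):
            if r['confidence']>.2:
                X=w(s,r['xyz']);print(cam,th,X,round(r['confidence'],2),px(s,X))
o=arm.get_obs();print(o['clock'],o['position'],o['eef_rot'],o['opening'])
E
```

```text
scene pivot [ 0.6436 -0.08    0.2005] 0.72 [285 253]
scene boom_rod [ 0.5212 -0.0605  0.202 ] 0.84 [266 214]
scene boom_rod [ 0.6388 -0.0189  0.2554] 0.58 [305 230]
scene lens_center [ 0.4226 -0.0466  0.1931] 0.64 [252 187]
scene lever_end [ 0.637  -0.0178  0.2549] 0.55 [305 230]
scene lever_end [0.4776 0.0552 0.0005] 0.36 [294 218]
scene comb [ 0.4403 -0.1847  0.0004] 0.83 [219 248]
scene comb [ 0.7711 -0.34    0.0007] 0.74 [229 372]
scene comb [ 0.2842  0.2182 -0.0011] 0.67 [303 152]
scene comb [ 0.255  -0.3193 -0.0021] 0.55 [151 224]
scene comb [ 0.5195 -0.0598  0.2008] 0.36 [266 214]
scene dish [ 0.4244 -0.0583 -0.0014] 0.85 [253 224]
scene dish [ 0.5196 -0.059   0.2009] 0.32 [267 214]
scene caddy [0.5974 0.501  0.0035] 0.9 [430 179]
scene caddy [ 0.617   0.146  -0.0012] 0.65 [344 238]
scene spray [ 0.6251 -0.4537  0.0013] 0.96 [165 349]
scene spray [ 0.4227 -0.4629  0.0002] 0.38 [131 291]
scene clippers [ 0.4732  0.058  -0.0037] 0.74 [294 217]
scene deshedder [ 0.616   0.1462 -0.002 ] 0.93 [344 238]
scene brush [ 0.5646 -0.3011  0.0019] 0.9 [205 301]
scene brush [ 0.438  -0.1843
[... 334 characters left out ...]
[370 152]
top comb [ 0.4439 -0.1807  0.0008] 0.69 [335 234]
top comb [0.2845 0.2206 0.0001] 0.67 [232 277]
top comb [ 0.2482 -0.3211  0.001 ] 0.62 [374 284]
top comb [ 0.4203 -0.0425  0.1995] 0.55 [301 235]
top dish [ 0.4222 -0.0563 -0.0043] 0.37 [303 240]
top caddy [ 0.5972  0.5027 -0.0017] 0.83 [160 199]
top spray [ 0.62   -0.4512  0.0018] 0.73 [401 188]
top clippers [0.4738 0.0604 0.0004] 0.77 [273 228]
top clippers [ 0.5992  0.5056 -0.0035] 0.69 [160 199]
top deshedder [ 0.6149  0.1462 -0.0037] 0.67 [250 193]
top brush [ 0.5601 -0.2988  0.001 ] 0.61 [364 204]
top balm [ 0.4242 -0.4652  0.0009] 0.62 [408 237]
1.3 [0.2317 0.5804 0.2164] [ 0.      0.1887  0.982  -0.0001] 0.09377609021772085
```

View pictures.

```bash
python3 - <<'E'
import cv2,numpy as np
a=cv2.imread('pics/scene0.png');b=cv2.imread('pics/top0.png')
cv2.imwrite('pics/a.png',cv2.resize(a[100:420,80:480],None,fx=2,fy=1.85,interpolation=2))
cv2.imwrite('pics/b.png',cv2.resize(b[110:310,130:430],None,fx=2.66,fy=2.66,interpolation=2))
E
```

```text
(no output)
```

View pics/a.png

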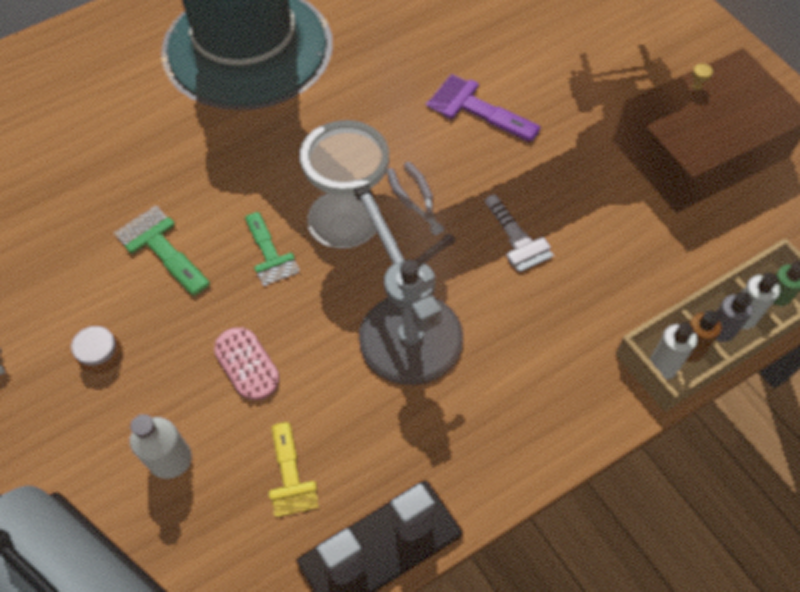

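View pics/b.png

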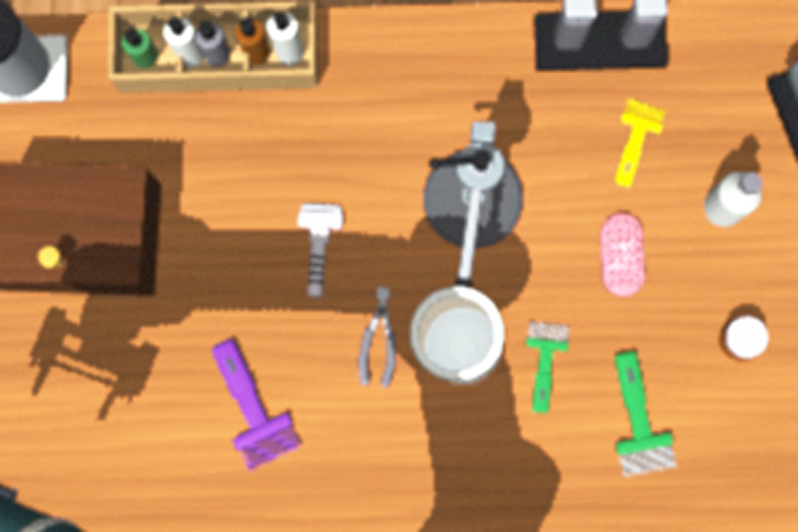

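```bash
cat >> h.py <<'E'
P=np.array([0.642,-0.0804]); C=np.array([0.442,-0.183])
def fing(th,r,side,yaw,half,pre=0.):
    # finger centre pushing a bar at world angle th; side=+1 pushes anticlockwise
    u=np.array([np.cos(th),np.sin(th)]); t=side*np.array([-u[1],u[0]])
    n=np.arctan2(t[1],t[0]); d=half+8e-3*abs(np.sin(yaw-n))+12.5e-3*abs(np.cos(yaw-n))
    return P+r*u-(d+pre/1e3)*t
E
python3 - <<'E'
from h import *
b=cv2.imread('pics/top0.png');a=cv2.imread('pics/scene0.png')
c1=cv2.resize(b[215:305,310:400],None,fx=4.4,fy=4.4,interpolation=2)
c2=cv2.resize(a[190:280,130:250],None,fx=3.3,fy=4.4,interpolation=2)
cv2.imwrite('pics/c.png',np.hstack([c1,c2]))
y=np.radians(133)
th0=np.arctan2(-.0155+.0804,.638-.642);print(np.degrees(th0))
for g in (-18,0): print('start',(fing(th0,.05,1,y,.006,-g)*100).round(1))
for k in np.arange(0,1.61,.2): print(k.round(1),(fing(th0+k,.05,1,y,.006)*100).round(1))
E
```

```text
93.5268656597743
start [67.7 -2.8]
start [65.9 -2.9]
0.0 [65.9 -2.9]
0.2 [64.7 -2.7]
0.4 [63.5 -2.8]
0.6 [62.3 -3.2]
0.8 [61.4 -3.6]
1.0 [60.7 -4.1]
1.2 [60.  -4.7]
1.4 [59.5 -5.5]
1.6 [59.  -6.4]
```

View pics/c.png

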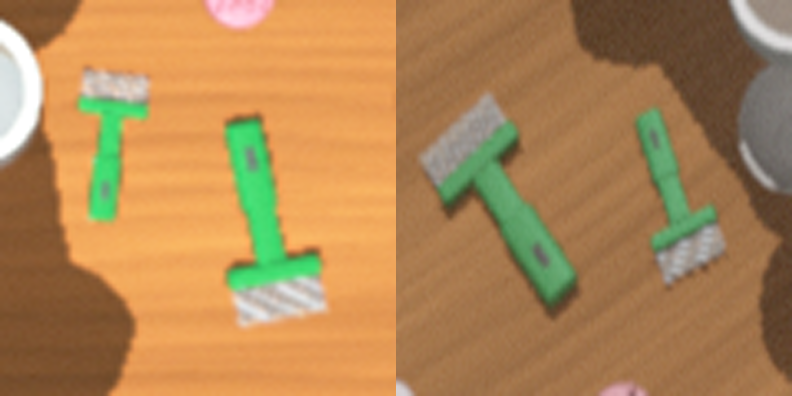

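>>> {"method": "send_rows", "body": {
  "plan": "0 0 -0.18 1 -3 3 1; 0 0 -0.18 4 -5 3 1; 0 0 -0.18 4 -5 2 1; 0 0 -0.18 4 -5 1 1; 0 0 -0.18 4 -5 0 1",
  "grip_force": 40
}}

```text
clock: 1.92
position: [0.3931, 0.3612, 0.3023]
eef_rot: [-0.0, 0.599, 0.8, 0.001]
contact_force: [0.9, 0.5, -0.9]
opening: 0.0471
grasp_force: 0.0
```

Candidates: small green comb (top 336,234 / scene 219,247), large green (374,284 in top), yellow (370,152), purple (232,277). The crop confirms that the small green one, with its teeth toward +x, is the comb meant.

>>> {"method": "send_rows", "body": {
  "plan": "0 0 -0.18 4.5 -6 0 1; 0 0 -0.18 4.5 -6 0 1; 0 0 -0.18 4.5 -6 0 1; 0 0 -0.18 4.5 -6 0 1; 0 0 -0.18 4.5 -6 0 1"
}}

```text
clock: 2.55
position: [0.5804, 0.111, 0.3015]
eef_rot: [-0.0, 0.888, 0.46, 0.0]
contact_force: [0.2, 1.5, 0.2]
opening: 0.0009
grasp_force: 0.0
```

>>> {"method": "send_rows", "body": {
  "plan": "0 0 -0.18 3 -4 0 1; 0 0 0 2 -2 0 1; 0 0 0 0 0 0 1"
}}

```text
clock: 2.92
position: [0.6301, 0.0507, 0.3008]
eef_rot: [0.0, 0.925, 0.38, -0.0]
contact_force: [-0.2, 0.1, -0.2]
opening: 0.0005
grasp_force: 0.0
```

>>> {"method": "send_rows", "body": {
  "plan": "0 0 0 3 -3 0 1; 0 0 0 2.5 -3 0 1; 0 0 0 0 -1.9 0 1; 0 0 0 0 0 -3 1; 0 0 0 0 0 -3.2 1"
}}

```text
clock: 3.55
position: [0.6839, -0.0255, 0.239]
eef_rot: [-0.0, 0.924, 0.381, 0.001]
contact_force: [0.2, 0.7, -0.4]
opening: 0.0006
grasp_force: 0.0
```

>>> {"method": "send_rows", "body": {
  "plan": "0 0 0 0 0 0 1; 0 0 0 0 0 0 1"
}}

```text
clock: 3.8
position: [0.6846, -0.0259, 0.2408]
eef_rot: [0.0, 0.924, 0.381, 0.001]
contact_force: [0.4, -0.1, -0.0]
opening: 0.0002
grasp_force: 0.0
```

>>> {"method": "send_rows", "body": {
  "plan": "0 0 0 -1.3 -0.1 -0.1 1; 0 0 0 -1.3 -0.2 0 1; 0 0 0 -0.6 0.1 0 1; 0 0 0 -0.6 0.1 0 1; 0 0 0 -0.6 0 0 1"
}}

```text
clock: 4.42
position: [0.6409, -0.0274, 0.2389]
eef_rot: [0.0, 0.925, 0.381, 0.001]
contact_force: [5.9, -2.5, 0.8]
opening: 0.0002
grasp_force: 2.6
```

>>> {"method": "send_rows", "body": {
  "plan": "0 0 0 -0.6 -0.1 0 1; 0 0 0 -0.6 -0.2 0 1; 0 0 0 -0.6 -0.2 0 1; 0 0 0 -0.5 -0.2 0 1; 0 0 0 -0.4 -0.2 0 1"
}}

```text
clock: 5.05
position: [0.6146, -0.0361, 0.2391]
eef_rot: [0.001, 0.924, 0.381, 0.002]
contact_force: [11.3, 2.1, -0.8]
opening: 0.0003
grasp_force: 4.5
```

>>> {"method": "send_rows", "body": {
  "plan": "0 0 0 -0.4 -0.3 0 1; 0 0 0 -0.4 -0.3 0 1; 0 0 0 -0.3 -0.4 0 1; 0 0 0 -0.3 -0.4 0 1; 0 0 0 -0.3 -0.4 0 1"
}}

```text
clock: 5.68
position: [0.5977, -0.0525, 0.2389]
eef_rot: [-0.0, 0.924, 0.382, 0.002]
contact_force: [8.0, 8.1, 0.1]
opening: 0.0011
grasp_force: 4.6
```

>>> {"method": "send_rows", "body": {
  "plan": "0 0 0 -0.1 -0.3 0 1; 0 0 0 -0.1 -0.3 0 1; 0 0 0 0 0 0 1"
}}

```text
clock: 6.05
position: [0.5961, -0.0558, 0.2389]
eef_rot: [-0.002, 0.924, 0.383, 0.002]
contact_force: [9.6, 19.7, 1.7]
opening: 0.0004
grasp_force: 10.3
```

```bash
python3 - <<'E'
from h import *
y=np.radians(-45); t0=np.arctan2(.0365,-.2205); t1=np.arctan2(*(C-P)[::-1])%(2*np.pi)
print(np.degrees([t0,t1]))
print('start',(fing(t0,.11,1,y,.007,18)*100).round(1))
for th in np.linspace(t0,t1,7): print(np.degrees(th).round(1),(fing(th,.11,1,y,.007)*100).round(1))
E
```

```text
[170.60089488 207.15782361]
start [54.  -2.4]
170.6 [53.7 -4.2]
176.7 [53.3 -5.3]
182.8 [53.1 -6.4]
188.9 [53.  -7.6]
195.0 [53.  -8.8]
201.1 [ 53.2 -10. ]
207.2 [ 53.4 -11.2]
```

>>> {"method": "send_rows", "body": {
  "plan": "0 0 0 0.2 1 0 1; 0 0 0 0 2 0 1; 0 0 0 -3 1 0 1; 0 0 0 -3 -1 0 1; 0 0 0 0 0 0 1"
}}

```text
clock: 6.68
position: [0.535, -0.03, 0.2385]
eef_rot: [-0.001, 0.925, 0.381, 0.0]
contact_force: [0.2, 0.3, 1.5]
opening: 0.0003
grasp_force: 0.0
```

>>> {"method": "send_rows", "body": {
  "plan": "0 0 0 0 0.4 -2 1; 0 0 0 0 0 -2 1; 0 0 0 0 -0.8 0 1; 0 0 0 0 -0.8 0 1; 0 0 0 -0.2 -0.8 0 1"
}}

```text
clock: 7.3
position: [0.535, -0.0508, 0.1989]
eef_rot: [0.0, 0.925, 0.381, 0.001]
contact_force: [1.1, 2.4, -0.4]
opening: 0.0006
grasp_force: 1.1
```

>>> {"method": "send_rows", "body": {
  "plan": "0 0 0 -0.2 -1 0 1; 0 0 0 -0.1 -1 0 1; 0 0 0 0 -1 0 1; 0 0 0 0 -1 0 1; 0 0 0 0.1 -1 0 1"
}}

```text
clock: 7.92
position: [0.5324, -0.101, 0.1982]
eef_rot: [-0.0, 0.925, 0.381, -0.0]
contact_force: [0.7, 2.8, 0.5]
opening: 0.0004
grasp_force: 1.1
```

```bash
cat > m.py <<'E'
from h import *
import sys
for cam in ("scene","top"):
    s=snap(cam,cam+sys.argv[1])
    for th in ("lens_center","boom_rod","lever_end","comb"):
        for r in vision.pinpoint(cam,th):
            if r['confidence']>.4:
                X=w(s,r['xyz']);d=X[:2]-P
                print(cam,th,X.round(4),round(r['confidence'],2),'ang',np.degrees(np.arctan2(d[1],d[0])).round(1)%360,'r',np.hypot(*d).round(4))
E
python3 m.py 1
```

```text
scene lens_center [ 0.4337 -0.1712  0.1982] 0.55 ang 203.6 r 0.2272
scene boom_rod [ 0.5251 -0.1257  0.2035] 0.72 ang 201.2 r 0.1254
scene lever_end [ 0.5805 -0.0743  0.2517] 0.85 ang 174.3 r 0.0618
scene comb [ 4.395e-01 -1.855e-01 -1.000e-04] 0.7 ang 207.4 r 0.2281
scene comb [ 0.2816  0.2219 -0.001 ] 0.7 ang 140.0 r 0.4703
scene comb [ 0.7716 -0.3392 -0.0029] 0.61 ang 296.6 r 0.2895
top lens_center [ 0.436  -0.1691  0.2027] 0.64 ang 203.3 r 0.2243
top boom_rod [ 0.5299 -0.131   0.1988] 0.71 ang 204.3 r 0.123
top comb [ 0.7686 -0.3392  0.0025] 0.84 ang 296.1 r 0.2881
top comb [0.2857 0.2229 0.0042] 0.81 ang 139.6 r 0.4679
```

>>> {"method": "send_rows", "body": {
  "plan": "0 0 0 0 -0.3 0 1; 0 0 0 0.1 -0.3 0 1; 0 0 0 0 -0.3 0 1; 0 0 0 0 0 0 1"
}}

```text
clock: 8.93
position: [0.5334, -0.1098, 0.1982]
eef_rot: [0.0, 0.925, 0.381, -0.0]
contact_force: [-0.9, -0.5, 0.5]
opening: 0.0005
grasp_force: 0.1
```

>>> {"method": "send_rows", "body": {
  "plan": "0 0 0 0 1 0 1; 0 0 0 0 1.5 0 1; 0 0 0 0 0 3 1; 0 0 0 0 0 3 1; 0 0 0 0 0 2 1"
}}

```text
clock: 9.55
position: [0.5337, -0.0832, 0.2795]
eef_rot: [0.0, 0.924, 0.381, 0.0]
contact_force: [-0.5, -0.1, 0.4]
opening: 0.0007
grasp_force: 0.0
```

```bash
python3 m.py 2; python3 m.py 3; python3 -c "
import cv2
b=cv2.imread('pics/top3.png');a=cv2.imread('pics/scene3.png')
import numpy as np
cv2.imwrite('pics/d.png',np.hstack([cv2.resize(b[140:290,250:400],None,fx=2.66,fy=2.66,interpolation=2),cv2.resize(a[170:320,170:320],None,fx=2.66,fy=2.66,interpolation=2)]))"
```

```text
scene lens_center [ 0.4422 -0.1861  0.1983] 0.89 ang 207.9 r 0.226
scene boom_rod [ 0.5323 -0.1344  0.2008] 0.69 ang 206.2 r 0.1223
scene lever_end [ 0.5827 -0.0774  0.2554] 0.67 ang 177.1 r 0.0594
scene comb [ 0.2543 -0.3184 -0.0009] 0.97 ang 211.6 r 0.4549
scene comb [ 7.705e-01 -3.409e-01  3.000e-04] 0.96 ang 296.2 r 0.2905
scene comb [ 0.2799  0.2199 -0.0016] 0.58 ang 140.3 r 0.4704
scene comb [ 4.415e-01 -1.845e-01 -4.000e-04] 0.47 ang 207.4 r 0.2259
top lens_center [ 0.44   -0.176   0.2025] 0.79 ang 205.3 r 0.2235
top boom_rod [ 0.529  -0.1353  0.1983] 0.75 ang 205.9 r 0.1256
top comb [ 0.2504 -0.3207  0.0013] 0.97 ang 211.5 r 0.4595
top comb [0.2864 0.2195 0.    ] 0.79 ang 139.9 r 0.4652
top comb [ 7.682e-01 -3.400e-01  5.000e-04] 0.72 ang 295.9 r 0.2887
scene lens_center [ 0.4405 -0.1851  0.1956] 0.86 ang 207.4 r 0.2271
scene boom_rod [ 0.5304 -0.134   0.2035] 0.6 ang 205.7 r 0.1238
scene lever_end [ 0.5822 -0.077   0.2532] 0.61 ang 176.8 r 0.0599
scene comb [ 0.254  -0.32    0.0009] 0.89 ang 211.7 r 0.456
scene comb [ 0.7714 -0.3412 -0.0012] 0.63 ang 296.4 r 0.2911
scene comb [ 0.4396 -0.1842  0.0008] 0.61 ang 207.1 r 0.2274
scene comb [ 0.2827  0.2218 -0.0035] 0.59 ang 139.9 r 0.4695
top lens_center [ 0.4388 -0.1786  0.1997] 0.6 ang 205.8 r 0.2257
top boom_rod [ 0.5312 -0.1352  0.2005] 0.96 ang 206.3 r 0.1236
top comb [ 2.512e-01 -3.193e-01  2.000e-04] 0.94 ang 211.4 r 0.458
top comb [0.2856 0.2208 0.0017] 0.81 ang 139.8 r 0.4667
top comb [ 7.690e-01 -3.377e-01 -4.000e-04] 0.74 ang 296.3 r 0.287
top comb [ 0.4433 -0.1818 -0.0016] 0.43 ang 207.0 r 0.2231
```

View pics/d.png

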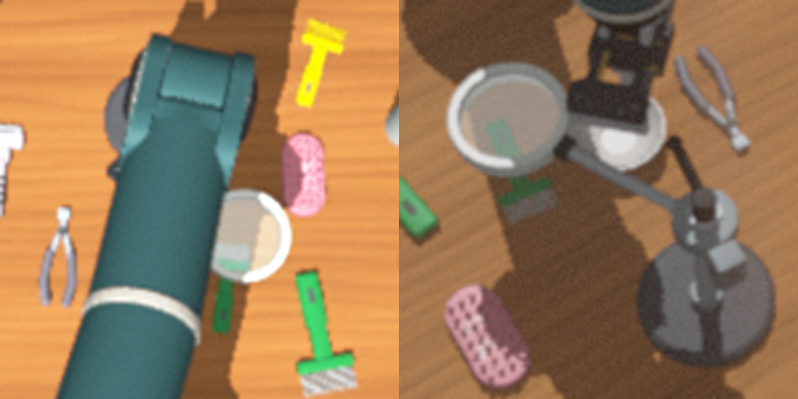

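```bash
python3 - <<'E'
from h import *
y=np.radians(-45); t0=np.radians(174)
print('start',(fing(t0,.05,-1,y,.006,16)*100).round(1))
for k in np.arange(0,1.61,.2): print(k.round(1),(fing(t0-k,.05,-1,y,.006)*100).round(1))
E
```

```text
start [ 58.9 -11.1]
0.0 [59.  -9.5]
0.2 [58.9 -8.3]
0.4 [59.  -7.1]
0.6 [59.4 -5.9]
0.8 [59.9 -5.1]
1.0 [60.4 -4.4]
1.2 [61.  -3.7]
1.4 [61.8 -3.2]
1.6 [62.8 -2.8]
```

>>> {"method": "send_rows", "body": {
  "plan": "0 0 0 0 -3 0 1; 0 0 0 3 0 0 1; 0 0 0 2.6 0 0 1; 0 0 0 0 0 -4 1; 0 0 0 0 0 0 1"
}}

```text
clock: 11.18
position: [0.5882, -0.1141, 0.2361]
eef_rot: [-0.001, 0.925, 0.381, -0.002]
contact_force: [-0.2, 0.4, 0.5]
opening: 0.0007
grasp_force: 0.0
```

>>> {"method": "send_rows", "body": {
  "plan": "0 0 0 0 0.8 0 1; 0 0 0 0 0.8 0 1; 0 0 0 -0.1 0.6 0 1; 0 0 0 0 0.6 0 1; 0 0 0 0 0.6 0 1"
}}

```text
clock: 11.8
position: [0.589, -0.0814, 0.2394]
eef_rot: [0.001, 0.925, 0.381, 0.001]
contact_force: [5.9, -9.3, -0.6]
opening: 0.0004
grasp_force: 4.4
```

>>> {"method": "send_rows", "body": {
  "plan": "0 0 0 0.1 0.6 0 1; 0 0 0 0.1 0.6 0 1; 0 0 0 0.2 0.6 0 1; 0 0 0 0.3 0.5 0 1; 0 0 0 0.3 0.4 0 1"
}}

```text
clock: 12.42
position: [0.5991, -0.0556, 0.2395]
eef_rot: [0.002, 0.925, 0.38, 0.001]
contact_force: [-0.1, -15.1, 2.5]
opening: 0.0006
grasp_force: 6.1
```

>>> {"method": "send_rows", "body": {
  "plan": "0 0 0 0.3 0.4 0 1; 0 0 0 0.3 0.3 0 1; 0 0 0 0.3 0.3 0 1; 0 0 0 0.4 0.3 0 1; 0 0 0 0.4 0.2 0 1"
}}

```text
clock: 13.05
position: [0.6141, -0.0413, 0.2388]
eef_rot: [0.001, 0.925, 0.38, -0.002]
contact_force: [-12.7, -15.9, 4.9]
opening: 0.0
grasp_force: 7.9
```

>>> {"method": "send_rows", "body": {
  "plan": "0 0 0 0.3 0.1 0 1; 0 0 0 0.3 0.1 0 1; 0 0 0 0 0 0 1"
}}

```text
clock: 13.42
position: [0.6197, -0.0389, 0.2386]
eef_rot: [0.001, 0.925, 0.38, -0.002]
contact_force: [-13.5, -12.4, 4.3]
opening: 0.0002
grasp_force: 7.3
```

>>> {"method": "send_rows", "body": {
  "plan": "0 0 0 0.3 0.1 0 1; 0 0 0 0.3 0.1 0 1; 0 0 0 0.2 0 0 1; 0 0 0 0 0 0 1"
}}

```text
clock: 13.92
position: [0.622, -0.0389, 0.2381]
eef_rot: [-0.002, 0.926, 0.378, -0.008]
contact_force: [-66.0, -16.0, 30.7]
opening: 0.0005
grasp_force: 33.9
```

```bash
python3 m.py 4|grep -v comb
```

```text
scene lens_center [ 0.4409 -0.1873  0.1984] 0.63 ang 208.0 r 0.2277
scene boom_rod [ 0.5351 -0.1382  0.2011] 0.7 ang 208.4 r 0.1215
scene lever_end [ 0.6395 -0.0205  0.2535] 0.69 ang 92.4 r 0.06
top lens_center [ 0.4429 -0.1788  0.1982] 0.9 ang 206.3 r 0.2221
top boom_rod [ 0.5295 -0.1361  0.1986] 0.78 ang 206.3 r 0.1256
```

>>> {"method": "send_rows", "body": {
  "plan": "0 0 0 -0.8 0 0 1; 0 0 0 -1.5 0.5 0 1; 0 0 0 0 0 4 1; 0 0 0 0 4 4 1; 0 0 0 0 5 0 1"
}}

```text
clock: 15.05
position: [0.6074, 0.0611, 0.3221]
eef_rot: [0.0, 0.925, 0.38, 0.003]
contact_force: [1.0, 0.3, -1.4]
opening: 0.0004
grasp_force: 0.0
```

>>> {"method": "send_rows", "body": {
  "plan": "0 0 0 0 6 0 1; 0 0 0 0 6 0 1; 0 0 0 0 6 0 1; 0 0 0 0 6 0 1; 0 0 0 0 0 0 1"
}}

```text
clock: 15.68
position: [0.6046, 0.3067, 0.3177]
eef_rot: [-0.001, 0.923, 0.384, -0.0]
contact_force: [0.1, -1.3, -0.9]
opening: 0.0005
grasp_force: 0.0
```

```bash
python3 m.py 5; python3 m.py 6|grep -v comb; python3 -c "
import cv2
b=cv2.imread('pics/top6.png');a=cv2.imread('pics/scene6.png')
import numpy as np
cv2.imwrite('pics/e.png',np.hstack([cv2.resize(b[140:290,250:400],None,fx=2.66,fy=2.66,interpolation=2),cv2.resize(a[170:320,170:320],None,fx=2.66,fy=2.66,interpolation=2)]))"
```

```text
scene lens_center [ 0.4415 -0.1861  0.1951] 0.86 ang 207.8 r 0.2267
scene boom_rod [ 0.5338 -0.1344  0.2021] 0.94 ang 206.5 r 0.121
scene lever_end [ 0.6372 -0.0168  0.2537] 0.67 ang 94.4 r 0.0638
scene comb [ 0.2505 -0.3184 -0.0014] 0.86 ang 211.3 r 0.4581
scene comb [ 7.708e-01 -3.377e-01  2.000e-04] 0.79 ang 296.6 r 0.2877
scene comb [ 0.2816  0.2209 -0.0015] 0.56 ang 140.1 r 0.4697
scene comb [ 0.4383 -0.1857  0.0009] 0.46 ang 207.3 r 0.2293
top lens_center [ 0.4427 -0.1792  0.2003] 0.81 ang 206.4 r 0.2224
top lens_center [ 0.6116  0.1446 -0.0038] 0.57 ang 97.7 r 0.227
top lens_center [ 6.185e-01 -4.508e-01  1.000e-04] 0.41 ang 266.4 r 0.3712
top boom_rod [ 0.5323 -0.1375  0.198 ] 0.61 ang 207.5 r 0.1237
top lever_end [ 0.6392 -0.02    0.2539] 0.51 ang 92.6 r 0.0605
top comb [ 0.2503 -0.3191 -0.0005] 0.87 ang 211.4 r 0.4587
top comb [ 0.4391 -0.1798 -0.0029] 0.64 ang 206.1 r 0.2259
top comb [0.2846 0.2223 0.0019] 0.64 ang 139.7 r 0.4684
top comb [ 0.7694 -0.341   0.0019] 0.58 ang 296.0 r 0.2901
scene lens_center [ 0.4387 -0.1845  0.1987] 0.92 ang 207.1 r 0.2284
scene boom_rod [ 0.5322 -0.1346  0.2025] 0.73 ang 206.3 r 0.1225
scene boom_rod [ 0.4426 -0.1871  0.196 ] 0.56 ang 208.1 r 0.2261
scene lever_end [ 0.6384 -0.0193  0.2544] 0.58 ang 93.3 r 0.0612
top boom_rod [ 0.5303 -0.1395  0.1973] 0.9 ang 207.9 r 0.1264
top lever_end [ 0.6441 -0.0161  0.2555] 0.49 ang 88.1 r 0.0644
```

View pics/e.png

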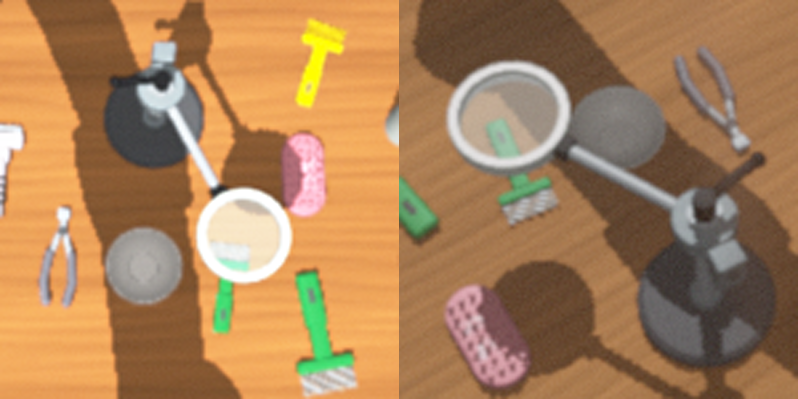

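The lever is back at its tight stop, about 93°. The boom stands at about 207°, with the lens at (0.441, -0.183) over the teeth at (0.441, -0.183), and nothing else has moved. I'm handing it in.

```bash
python3 -c "
from h import *
print(order.hand_in())"
```

```text
the job is handed in; nothing more can be done
None
```

The job is handed in: I loosened the lever, swung the boom until the lens was over the small green comb's teeth (camera estimates agree within a few mm), and pushed the lever back to its tight stop; nothing else moved in the last pictures.

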